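# Close and latch the drone case

## Task

The drone is packed; close up its carrying case with your fingertips, without grasping or lifting anything. Push the open lid over and down until it is fully shut, without slamming it, and only then push both front latches down and in until they sit fully home against the case front. Leave the things packed in the case and those standing around it where they are.

Things in the scene. Friction and masses are not known exactly. Their poses are not given: they have to be found in the camera images.
- case: grey hard plastic case of a small drone, immovable on the blue mat, body 160 (x) by 270 (y) by 72 tall, open on top. Origin: centre of its underside, 4 mm above the bench; x to its rear (hinge side, away from the robot), y to the robot's left, z up. Front (-x) face: folded-down grab handle 90 wide, midway between the latches, 17 to 58 mm above the underside, 13 mm proud.
- lid (a joint): the case's lid, 160 by 270, 25 thick in its smooth middle (40 mm either side of the centre line), 28 over the ribs further out; hinged on the case's rear rim. Rad: 0 = shut flat on the rim (hard stop), grows as it opens upward, 1.57 = upright, at most 1.75. Stiff hinge: stays where left and must be pushed all the way (0.4 Nm upright, less when lying).
- lid_hinge (a point): a point on the lid's hinge axis, in the middle of its length: case frame x +83, y 0, z +72 mm. The hinge axis runs along the case's y. Fixed to the case, with the case's axes.
- lid_press (a point): point on the outside (top) face of the lid, on its centre line, 140 mm from the hinge axis and 25 mm above the rim plane when shut; 23 mm from the lid's free (front) edge. Moves with the lid: its z axis points out of the outer face, its x axis from the free edge to the hinge.
- latch_left (a joint): black clip, 42 wide, 40 tall, 8 thick, hinged on a pin along the case's y on the lid's front edge, on the robot's left (case y +85 mm). Rad: 0 = hanging straight down flush on the case front, hooked over its rib (fully home, hard stop); grows as the free end swings out from the front and up; 1.57 = straight out. Friction (0.08 Nm, 3 N at the free end) holds it where left.
- latch_right (a joint): black clip, 42 wide, 40 tall, 8 thick, hinged on a pin along the case's y on the lid's front edge, on the robot's right (case y -85 mm). Rad: 0 = hanging straight down flush on the case front, hooked over its rib (fully home, hard stop); grows as the free end swings out from the front and up; 1.57 = straight out. Friction (0.08 Nm, 3 N at the free end) holds it where left.
- latch_left_pin (a point): centre of the left latch's hinge pin, fixed to the lid; with the lid shut it lies in the case frame at x -86, y +85, z +84 mm. The latch reaches 34 mm from the pin to its free end.
- latch_left_press (a point): point on the outer face of the left latch, mid-width, 26 mm from the pin towards the free end and 5 mm out from the pin's centre. Moves with the latch: its -x axis points out of the outer face, its -z axis to the free end. With lid and latch shut it lies in the case frame at x -91, y +85, z +58 mm.
- latch_right_pin (a point): centre of the right latch's hinge pin, fixed to the lid; with the lid shut it lies in the case frame at x -86, y -85, z +84 mm. The latch reaches 34 mm from the pin to its free end.
- latch_right_press (a point): point on the outer face of the right latch, mid-width, 26 mm from the pin towards the free end and 5 mm out from the pin's centre. Moves with the latch: its -x axis points out of the outer face, its -z axis to the free end. With lid and latch shut it lies in the case frame at x -91, y -85, z +58 mm.
- drone: folded grey camera drone, 78 by 142 by 53 tall, loose in a foam pocket of the case; origin at its underside. Stays in the case.
- battery0: grey drone battery, 60 by 38 by 36 tall, loose in the rear foam pocket at the case's right end; origin at its underside. Stays in the case.
- battery1: the same, in the front pocket at the case's right end. Stays in the case.
- cells: bystander: upright taped stack of four bare silver battery cells, 58 by 37 by 70 tall, beside the case; origin at its underside.
- charger: bystander: black battery charger, 130 by 85 by 54 tall, beside the case; origin at its underside.
- scissors: bystander: scissors with green handles lying flat, about 132 by 74, 8 thick, on the mat ahead of the case on its left; origin near the pivot, underside.
There are look-alikes about, which are no part of the job. What is shaped like the battery0 but green is not meant.

How it is judged:
By the outcome, as a careful person would: the job done as asked, in the order asked, and still so for the second after the job is handed in, with the robot touching nothing.
It also fails if it takes over 58 s, if anything falls off the work surface, if the arm or the gripper's body presses on something with over 40 N, if the wrist force passes 120 N, or if a joint passes its speed limit or range.

## Robot

A 7-joint arm with a two-finger parallel gripper is mounted at the origin on the work surface. World frame = base frame: x ahead of the robot, y to its left, z up, the work surface at z = 0. Lengths are in mm, angles in rad, forces in N, time in s.
With the tool pointing down it reaches from about 400 to 875 mm from the base axis. Payload 4.4 kg.
Tool frame: the origin (TCP) lies at the centre of the arm's flange, where the gripper is bolted on; the fingertips stand 173 mm ahead of it and the grasp point (between the pads) lies 155 mm ahead of it; z points along the fingers, y is the direction in which the jaws open and shut (so a half turn about z gives the same grasp; the last joint's range is limited). The gripper opens to 85 mm and grips with 20 to 120 N. Pads are 22 mm wide; open, the fingers measure 114 mm over their backs; the gripper's body (76 mm by 85 mm) begins 54 mm behind the grasp point. The pads swing forward as they close: fully open they stand 13 mm farther back than shut.
Start: joints at [1.154, 0.628, 0.038, 1.517, -0.027, 0.996, -0.02], TCP at [223.393, -610.419, 404.713] pointing down, gripper open.
Joint ranges: [-3.06, 3.06], [-0.37, 2.12], [-1.25, 1.32], [0.18, 2.47], [-1.1, 4.24], [0.23, 1.98], [-2.94, 2.94]. Speed limits (rad/s): [2.57, 2.57, 3.14, 3.14, 3.14, 3.14, 3.14].

## Interface

Orientations are given as a 3x3 rotation matrix whose columns are the frame's x, y, z axes.
In Python, from bench import sensors, viewer, bot gives the robot as it stands. The module is installed in compiled form; this text tells all that it offers.
- The arm moves only by the shell command python3 -m creep 'ROWS' [FORCE]. ROWS is JSON, a list that holds one entry, the list of rows, each a list of 7 numbers: the turn, a rotation vector about the tool's x, y, z as a fraction of full scale, then the shift along the tool's x, y, z as a fraction of full scale, then the gripper command: -1 is shut, 1 is fully open, values between are in proportion. In form: [[[wx, wy, wz, tx, ty, tz, claw], ...]]. A call has 1 to 20 rows; each row is the pose to reach, as a shift and turn from the pose commanded when the call began, along the tool's axes at that moment; what a row does not reach only later rows make up. Full scale, the value 1, is 25 cm for a shift and 45 degrees for a turn. A row lasts 1/8 s, in which the tool goes at most 62.5 mm and 10.7 degrees, less where a joint would pass 70% of its speed; a pose out of reach is approached as far as the arm can. A call with a number of a shift or a turn outside -1 to 1 is refused whole. A call with a gripper value outside its range is refused whole. The fingers move at their own pace and stop on an object; FORCE is the grip in N (left out, the last holds). Time passes only in rows, so rows that repeat a pose let the fingers close. It gives the time, the measured TCP pose, the force and the opening at its end, in the units of the state.
- sensors.get_obs(): the state, without advancing time (a new reading comes with each control period).
- viewer.camera(name): name is "scene" or "top"; returns a dict with "color" (420x560x3 uint8, red, green, blue), "camera_matrix" (3x3 intrinsics, pixels), "R" (3x3) and "t" (3): a world point X has camera coordinates R X + t. Camera axes: x right, y down, z forward; pixel columns grow to the right and rows downward; lengths in mm; the calibration is good to about 2 mm. A picture is of the moment at which its call begins. There is no depth.
- bot.finish_job(): hands the job in, once; it reports no verdict.
The state is a dict: "t": time; "joint_pos": joint angles; "qvel": joint speeds; "joint_efforts": joint torques, N m; "eef_pos": TCP position; "tcp_rot": TCP orientation; "force": force on the tool from outside, world axes, zero at the start; "wrist_torque": the same for the moment, N m; "gripper_width": finger opening in mm.
Only numpy, scipy, OpenCV 4.12 (cv2) and the standard library are available. Lean on these libraries where they do the work, as an engineer would, in place of code of your own. Each camera call takes 0.05 s, during which the arm holds its last target.

## Working session

There is one attempt and no reset: what is moved stays moved. The work goes in short steps, Python scripts to look and compute and a shell command to move; the robot and the scene stay as the last step left them, time stands still between calls to the robot, and variables do not carry over. Pictures are saved under pics/ and viewed, and the job is handed in when it is done.

```bash
mkdir -p pics; python3 - <<'E'
from bench import sensors, viewer, bot
import cv2,numpy as np
o=sensors.get_obs()
for k,v in o.items(): print(k,np.round(v,3).tolist())
for n in("scene","top"):
    c=viewer.camera(n); cv2.imwrite(f"pics/{n}0.png",c["color"][:,:,::-1]); print(n,np.round(c["camera_matrix"],1).tolist(),np.round(c["R"],4).tolist(),np.round(c["t"],1).tolist())
E
```

```text
t 0.0
joint_pos [1.154, 0.629, 0.038, 1.518, -0.027, 0.996, -0.02]
qvel [0.0, 0.001, 0.0, -0.001, 0.0, -0.001, 0.0]
joint_efforts [-0.001, -56.341, 1.226, -19.345, 0.011, 0.01, 0.0]
eef_pos [223.292, -610.13, 403.776]
tcp_rot [[0.939, 0.344, -0.001], [0.344, -0.939, 0.002], [-0.0, -0.002, -1.0]]
force [-0.23, -0.031, 0.093]
wrist_torque [-0.016, 0.009, 0.034]
gripper_width 85.503
scene [[447.5, 0.0, 278.4], [0.0, 447.5, 205.6], [0.0, 0.0, 1.0]] [[0.9602, 0.2786, -0.0207], [0.1894, -0.7035, -0.685], [-0.2054, 0.6538, -0.7283]] [-461.2, -137.7, 1656.3]
top [[464.3, 0.0, 273.6], [0.0, 464.3, 213.3], [0.0, 0.0, 1.0]] [[-0.0194, -0.9998, -0.0079], [-0.9885, 0.0204, -0.1498], [0.15, 0.0049, -0.9887]] [-124.3, 547.0, 1270.6]
```

View pics/scene0.png

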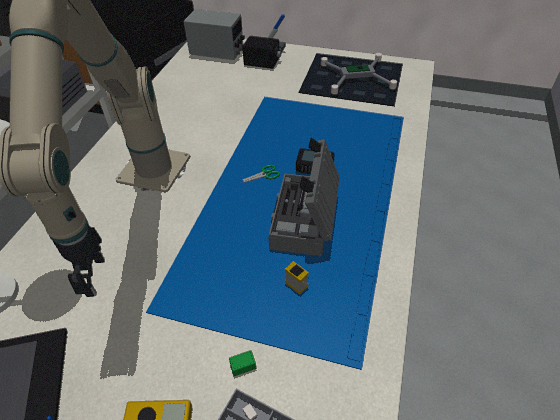

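View pics/top0.png

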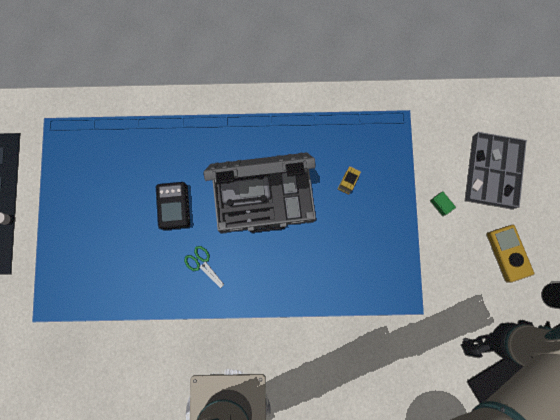

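The top view shows the open case around (265,195), with the lid upright at the rear near row 165. The charger is left of it at (173,206), the cells right at (350,180) and the scissors at (205,265). I'll enlarge the case area to measure it.

```bash
python3 - <<'E'
import cv2
t=cv2.imread("pics/top0.png"); cv2.imwrite("pics/topc.png",cv2.resize(t[140:245,190:330],None,fx=5.7,fy=5.7,interpolation=cv2.INTER_CUBIC))
s=cv2.imread("pics/scene0.png"); cv2.imwrite("pics/scenec.png",cv2.resize(s[125:265,240:370],None,fx=4.2,fy=4.2,interpolation=cv2.INTER_CUBIC))
E
```

```text
(no output)
```

View pics/topc.png

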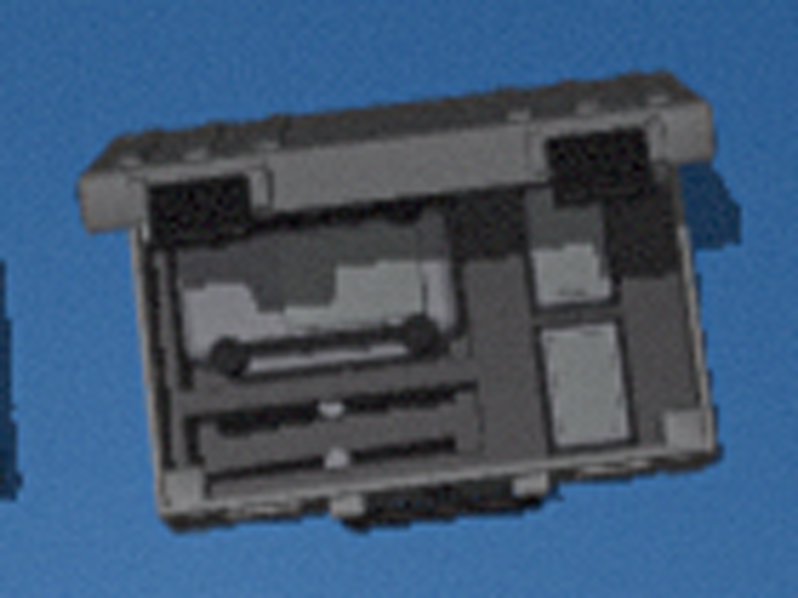

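View pics/scenec.png

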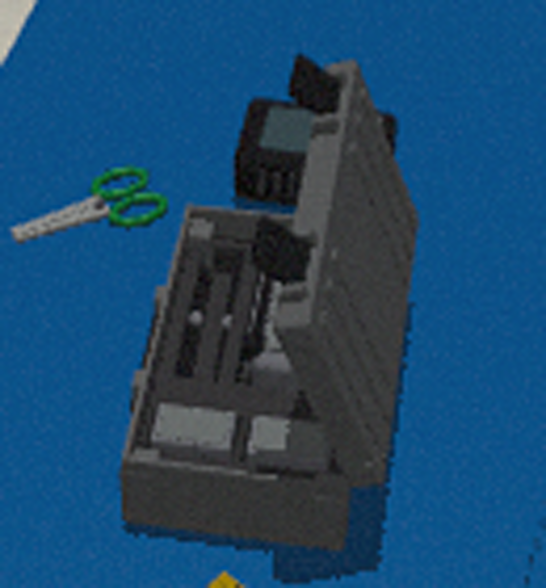

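```bash
cat > h.py <<'E'
import numpy as np, cv2
K={}
cam={"scene":(np.array([[447.5,0,278.4],[0,447.5,205.6],[0,0,1]]),np.array([[0.9602,0.2786,-0.0207],[0.1894,-0.7035,-0.685],[-0.2054,0.6538,-0.7283]]),np.array([-461.2,-137.7,1656.3])),
"top":(np.array([[464.3,0,273.6],[0,464.3,213.3],[0,0,1]]),np.array([[-0.0194,-0.9998,-0.0079],[-0.9885,0.0204,-0.1498],[0.15,0.0049,-0.9887]]),np.array([-124.3,547.0,1270.6]))}
def proj(n,X):
    k,R,t=cam[n]; c=(R@np.atleast_2d(X).T).T+t; p=(k@c.T).T; return p[:,:2]/p[:,2:]
def ray(n,uv,z):
    k,R,t=cam[n]; C=-R.T@t; d=R.T@np.linalg.inv(k)@np.array([uv[0],uv[1],1]); return C+d*(z-C[2])/d[2]
def c2w(P,pts):
    x,y,a=P[:3]; c,s=np.cos(a),np.sin(a); p=np.atleast_2d(pts).astype(float)
    return np.c_[x+c*p[:,0]-s*p[:,1], y+s*p[:,0]+c*p[:,1], p[:,2]+4]
def lid(th,pts): # pts in shut case frame -> case frame
    p=np.atleast_2d(pts).astype(float); dx=p[:,0]-83; dz=p[:,2]-72; c,s=np.cos(th),np.sin(th)
    return np.c_[83+c*dx+s*dz, p[:,1], 72-s*dx+c*dz]
def latch(th,b,side,pts): # pts rel pin when home (dx,dy,dz)-> case
    p=np.atleast_2d(pts).astype(float); c,s=np.cos(b),np.sin(b)
    q=np.c_[-86+c*p[:,0]+s*p[:,2], side*85+p[:,1], 84-s*p[:,0]+c*p[:,2]]
    return lid(th,q)
E
python3 - <<'E'
from h import *
from scipy.optimize import least_squares
T=lambda u,v:(190+u/5.7,140+v/5.7)
S=lambda u,v:(240+u/4.2,125+v/4.2)
obs=[("top",T(161,515),[-80,135,72],0),("top",T(715,442),[-80,-135,72],0),
("scene",S(122,462),[-80,-135,72],0),("scene",S(190,206),[-80,135,72],0),("scene",S(125,533),[-80,-135,0],0),("scene",S(348,550),[80,-135,0],0),
("top",T(82,232),[-80,135,72],1),("top",T(715,162),[-80,-135,72],1),("top",T(78,180),[-80,135,100],1),("top",T(710,100),[-80,-135,100],1),
("scene",S(345,62),[-80,135,72],1),("scene",S(275,300),[-80,-135,72],1)]
def f(P):
    r=[]
    for n,uv,p,l in obs:
        q=lid(P[3],p) if l else np.atleast_2d(p)
        r.append(proj(n,c2w(P,q))[0]-uv)
    return np.ravel(r)
r=least_squares(f,[600,20,0,1.5],loss="soft_l1")
print(r.x); print(np.round(f(r.x).reshape(-1,2),1).tolist())
P=r.x
box=lambda x0,x1,y0,y1,z0,z1:[[x,y,z] for x in(x0,x1) for y in(y0,y1) for z in(z0,z1)]
E=[(0,1),(2,3),(4,5),(6,7),(0,2),(1,3),(4,6),(5,7),(0,4),(1,5),(2,6),(3,7)]
for n,(x0,y0,w,h,s) in {"top":(190,140,140,105,5.7),"scene":(240,125,130,140,4.2)}.items():
    im=cv2.imread(f"pics/{n}0.png"); im=cv2.resize(im[y0:y0+h,x0:x0+w],None,fx=s,fy=s,interpolation=cv2.INTER_CUBIC)
    def dr(X,c):
        p=((proj(n,X)-[x0,y0]+.5)*s).astype(int)
        for a,b in E: cv2.line(im,tuple(map(int,p[a])),tuple(map(int,p[b])),c,1)
    dr(c2w(P,box(-80,80,-135,135,0,72)),(0,255,255)); dr(c2w(P,lid(P[3],box(-80,80,-135,135,72,100))),(0,255,0))
    for b,c in((0,(0,0,255)),(1.2,(255,255,0)),):
        for sd in(1,-1): dr(c2w(P,latch(P[3],b,sd,box(-5,3,-21,21,-34,6))),c)
    cv2.imwrite(f"pics/{n}_fit.png",im)
E
```

```text
[ 5.91053268e+02 -1.07577767e+02  1.05608509e-01  1.18674786e+00]
[[-0.5, -0.8], [0.1, -0.3], [0.0, -0.5], [-1.0, -0.6], [0.2, -2.5], [-1.3, 0.1], [1.1, 0.6], [-0.6, -0.7], [0.0, -1.5], [-0.8, -1.2], [-6.0, 1.2], [-1.3, 6.9]]
```

View pics/top_fit.png

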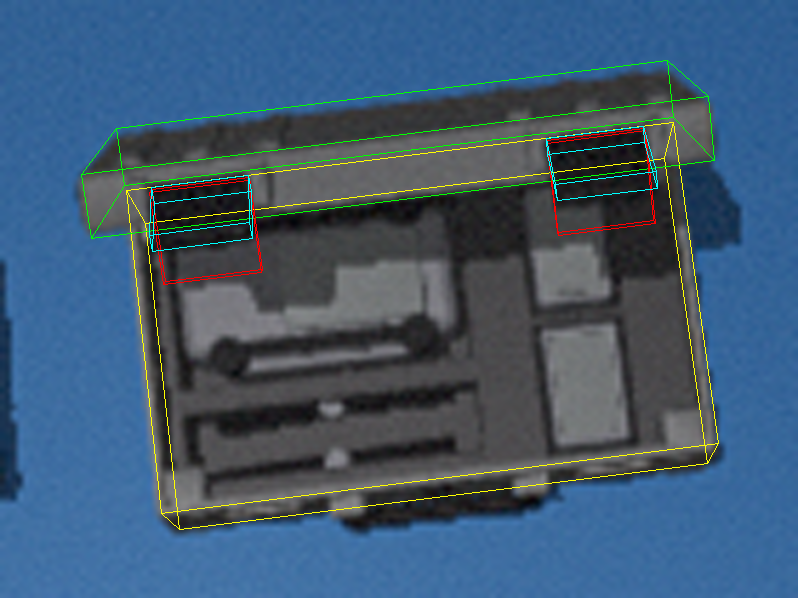

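View pics/scene_fit.png

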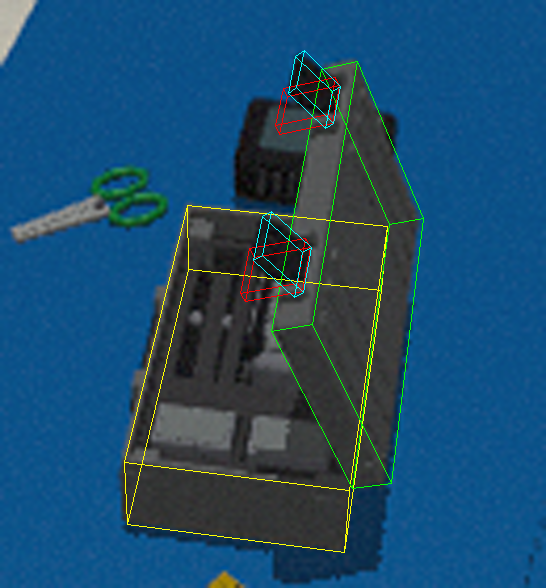

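The box overlay matches in both views. The lid leans forward at about 1.19 rad and both latches stand at about 1.2 rad, clear for shutting. I'll refit with the corrected lid corners before moving.

```bash
cat >> h.py <<'E'
P=None
E
python3 - <<'E'
from h import *
from scipy.optimize import least_squares
T=lambda u,v:(190+u/5.7-.5,140+v/5.7-.5)
S=lambda u,v:(240+u/4.2-.5,125+v/4.2-.5)
obs=[("top",T(161,515),[-80,135,72],0),("top",T(717,445),[-80,-135,72],0),
("scene",S(122,462),[-80,-135,72],0),("scene",S(190,208),[-80,135,72],0),("scene",S(127,528),[-80,-135,0],0),("scene",S(348,550),[80,-135,0],0),
("top",T(86,233),[-80,135,72],1),("top",T(715,162),[-80,-135,72],1),("top",T(79,180),[-80,135,100],1),("top",T(710,100),[-80,-135,100],1),
("scene",S(355,62),[-80,135,100],1),("scene",S(275,326),[-80,-135,72],1),("scene",S(418,217),[80,135,100],1)]
def f(P):
    r=[]
    for n,uv,p,l in obs:
        q=lid(P[3],p) if l else np.atleast_2d(p)
        r.append(proj(n,c2w(P,q))[0]-uv)
    return np.ravel(r)
r=least_squares(f,[600,20,0,1.5],loss="soft_l1")
print(r.x); print(np.round(f(r.x).reshape(-1,2),1).tolist())
P=r.x
for nm,p in(("hinge",[83,0,72]),("press",lid(P[3],[-57,0,97])[0]),("lidtop",lid(P[3],[-80,0,100])[0]),("pressshut",[-57,0,97])): print(nm,np.round(c2w(P,p),1))
# bystanders quick check
print(ray("top",(350,180),74),ray("top",(173,206),54))
E
python3 -m creep '[[[0,0,0.15,0,0,-0.16,-1],[0,0,0.31,0,0,-0.32,-1],[0,0,0.31,0.2,-0.1,-0.32,-1],[0,0,0.31,0.4,-0.2,-0.32,-1],[0,0,0.31,0.6,-0.3,-0.32,-1],[0,0,0.31,0.81,-0.43,-0.32,-1],[0,0,0.31,0.81,-0.43,-0.32,-1]]]'
```

```text
[ 5.91116013e+02 -1.05989472e+02  1.10611975e-01 -7.94533454e+00]
[[-0.4, -0.1], [-0.2, -0.6], [0.9, -0.3], [-0.5, -0.8], [0.5, -1.1], [-0.4, 0.2], [13.0, -0.5], [-12.1, 0.9], [15.4, 17.6], [-10.0, 20.5], [1.8, 72.0], [21.2, 71.3], [-14.9, 2.4]]
hinge [[673.6 -96.8  76. ]]
press [[661.6 -98.2 -65.7]]
lidtop [[660.7 -98.3 -88.9]]
pressshut [[ 534.5 -112.3  101. ]]
[ 628.53722576 -349.44525212   74.        ] [568.92466929 146.62209154  54.        ]
t: 0.98
eef_pos: [381.1, -434.9, 484.4]
tcp_rot: [[0.993, 0.118, 0.002], [0.118, -0.993, 0.004], [0.002, -0.004, -1.0]]
force: [-0.8, -0.3, -0.1]
gripper_width: -0.2
```

```bash
python3 - <<'E'
from h import *
from scipy.optimize import least_squares
T=lambda u,v:(190+u/5.7-.5,140+v/5.7-.5)
S=lambda u,v:(240+u/4.2-.5,125+v/4.2-.5)
obs=[("top",T(161,515),[-80,135,72],0),("top",T(717,445),[-80,-135,72],0),
("scene",S(122,462),[-80,-135,72],0),("scene",S(190,208),[-80,135,72],0),("scene",S(127,528),[-80,-135,0],0),("scene",S(348,550),[80,-135,0],0),
("top",T(86,233),[-80,135,72],1),("top",T(715,162),[-80,-135,72],1),("top",T(79,180),[-80,135,100],1),("top",T(710,100),[-80,-135,100],1),
("scene",S(355,62),[-80,135,100],1),("scene",S(275,326),[-80,-135,72],1),("scene",S(418,217),[80,135,100],1)]
def f(P):
    r=[]
    for n,uv,p,l in obs:
        q=lid(P[3],p) if l else np.atleast_2d(p)
        r.append(proj(n,c2w(P,q))[0]-uv)
    return np.ravel(r)
r=least_squares(f,[591,-106,0.108,1.2],loss="soft_l1")
print(r.x); print(np.round(f(r.x).reshape(-1,2),1).tolist())
P=r.x
open("h.py","a").write(f"P=np.array({r.x.tolist()})\n")
for nm,p in(("hinge",[83,0,72]),("press",lid(P[3],[-57,0,97])[0]),("lidtop",lid(P[3],[-80,0,100])[0]),("pressshut",[-57,0,97])): print(nm,np.round(c2w(P,p),1))
open("h.py","a").write('''
def rel(case_tip,o=None):
    """shift fractions in tool axes so the tip (173 ahead) goes to case point, tool down kept"""
    from bench import sensors
    o=sensors.get_obs(); R=np.array(o["tcp_rot"]); p=np.array(o["eef_pos"])
    tip=p+173*R[:,2]
    return np.round(R.T@(c2w(P,case_tip)[0]-tip)/250,3)
def tipcase():
    from bench import sensors
    o=sensors.get_obs(); R=np.array(o["tcp_rot"]); p=np.array(o["eef_pos"]); d=p+173*R[:,2]-[P[0],P[1],4]
    c,s=np.cos(P[2]),np.sin(P[2]); return np.round([c*d[0]+s*d[1],-s*d[0]+c*d[1],d[2]],1)
''')
from importlib import reload
import h; reload(h)
print(h.tipcase(), h.rel([92,0,286]), h.rel([92,0,200]))
E
```

```text
[ 5.90250152e+02 -1.07134108e+02  1.09077425e-01  1.18765749e+00]
[[-0.0, 0.1], [0.2, -0.2], [0.5, -0.1], [-0.8, -0.6], [0.1, -0.9], [-0.8, 0.4], [0.7, 1.4], [-0.3, -0.1], [0.1, -0.6], [-0.6, -0.6], [0.3, -0.4], [-0.8, 1.1], [1.0, 0.1]]
hinge [[672.8 -98.1  76. ]]
press [[ 643.8 -101.3  215.2]]
lidtop [[ 638.  -101.9  237.6]]
pressshut [[ 533.6 -113.3  101. ]]
[-243.1 -302.4  307.4] [ 1.351 -1.198  0.093] [ 1.35  -1.196  0.437]
```

```bash
python3 -m creep '[[[0,0,0.01,0.23,-0.2,0,-1],[0,0,0.01,0.47,-0.4,0,-1],[0,0,0.01,0.7,-0.6,0,-1],[0,0,0.01,0.9,-0.8,0,-1],[0,0,0.01,1,-1,0,-1],[0,0,0.01,1,-1,0,-1],[0,0,0.01,1,-1,0,-1]]]'; python3 - <<'E'
from h import *
print(tipcase(),rel([92,0,286]),rel([92,0,200]))
E
```

```text
t: 1.85
eef_pos: [600.1, -160.5, 483.9]
tcp_rot: [[0.994, 0.106, -0.0], [0.106, -0.994, 0.003], [0.0, -0.003, -1.0]]
force: [-0.7, -0.3, -0.5]
gripper_width: -0.2
[  4.  -53.7 306.9] [ 0.351 -0.216  0.084] [ 0.351 -0.215  0.428]
```

```bash
python3 -m creep '[[[0,0,0,0.2,-0.1,0,-1],[0,0,0,0.37,-0.215,0,-1],[0,0,0,0.37,-0.215,0,-1],[0,0,0,0.37,-0.215,0.2,-1],[0,0,0,0.37,-0.215,0.35,-1],[0,0,0,0.37,-0.215,0.43,-1],[0,0,0,0.37,-0.215,0.43,-1]]]'; python3 - <<'E'
from h import *
from bench import viewer
print(tipcase(),rel([92,0,200]))
t=viewer.camera("top")["color"][:,:,::-1][110:245,190:360]; s=viewer.camera("scene")["color"][:,:,::-1][60:270,220:390]
cv2.imwrite("pics/a.png",np.hstack([cv2.resize(t,(480,381),interpolation=3),cv2.resize(s,(308,381),interpolation=3)]))
E
```

```text
t: 2.72
eef_pos: [683.7, -104.3, 375.3]
tcp_rot: [[0.995, 0.097, -0.005], [0.097, -0.995, -0.001], [-0.005, 0.001, -1.0]]
force: [0.0, -0.0, 0.1]
gripper_width: -0.3
[ 92.4  -7.4 198.3] [-0.002 -0.03  -0.007]
```

View pics/a.png

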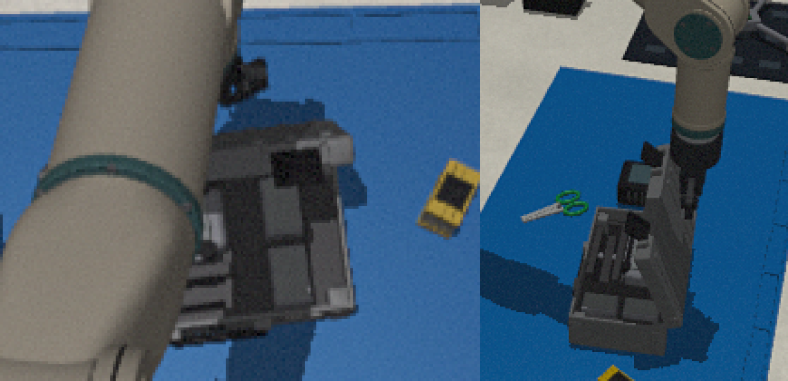

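The finger stands behind the lid's free end at about (685,190) in the right-hand pane, with nothing touched. Next I follow the lid's arc with the tip.

```bash
python3 -m creep '[[[0,0,0,-0.05,-0.03,-0.03,-1],[0,0,0,-0.096,-0.03,-0.034,-1],[0,0,0,-0.123,-0.03,-0.028,-1],[0,0,0,-0.15,-0.03,-0.022,-1],[0,0,0,-0.176,-0.03,-0.012,-1],[0,0,0,-0.201,-0.03,-0.003,-1],[0,0,0,-0.226,-0.03,0.009,-1],[0,0,0,-0.251,-0.03,0.02,-1],[0,0,0,-0.275,-0.03,0.034,-1],[0,0,0,-0.298,-0.03,0.048,-1],[0,0,0,-0.298,-0.03,0.048,-1]]]'; python3 - <<'E'
from h import *
from bench import viewer
print(tipcase(),rel([-41,0,97]))
t=viewer.camera("top")["color"][:,:,::-1][110:245,190:360]; s=viewer.camera("scene")["color"][:,:,::-1][60:270,220:390]
cv2.imwrite("pics/b.png",np.hstack([cv2.resize(t,(480,381),interpolation=3),cv2.resize(s,(308,381),interpolation=3)]))
E
```

```text
t: 4.2
eef_pos: [609.3, -101.9, 364.4]
tcp_rot: [[0.995, 0.099, -0.002], [0.099, -0.995, 0.0], [-0.002, -0.0, -1.0]]
force: [0.2, 0.1, -0.8]
gripper_width: -0.1
[ 19.1   3.2 187.4] [-0.24   0.015  0.362]
```

View pics/b.png

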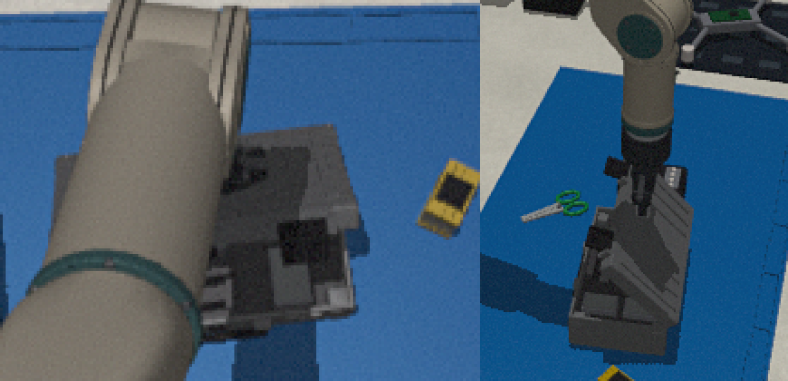

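The lid follows the tip and is now at about 0.75 rad, with very little force. I carry on along the arc and slow down near the end.

```bash
python3 -m creep '[[[0,0,0,-0.028,0.01,0.02,-1],[0,0,0,-0.049,0.01,0.037,-1],[0,0,0,-0.07,0.01,0.055,-1],[0,0,0,-0.09,0.01,0.074,-1],[0,0,0,-0.108,0.01,0.094,-1],[0,0,0,-0.126,0.01,0.115,-1],[0,0,0,-0.143,0.01,0.137,-1],[0,0,0,-0.159,0.01,0.16,-1],[0,0,0,-0.173,0.01,0.182,-1],[0,0,0,-0.187,0.01,0.206,-1],[0,0,0,-0.199,0.01,0.231,-1],[0,0,0,-0.21,0.01,0.256,-1],[0,0,0,-0.216,0.01,0.27,-1],[0,0,0,-0.22,0.01,0.283,-1],[0,0,0,-0.224,0.01,0.296,-1],[0,0,0,-0.228,0.01,0.308,-1],[0,0,0,-0.228,0.01,0.308,-1]]]'; python3 - <<'E'
from h import *
print(tipcase(),rel([-41,0,97]))
E
```

```text
t: 6.42
eef_pos: [553.8, -109.9, 288.0]
tcp_rot: [[0.995, 0.099, -0.0], [0.099, -0.995, 0.0], [-0.0, -0.0, -1.0]]
force: [0.5, -0.5, -0.2]
gripper_width: -0.3
[-36.6   1.3 111. ] [-0.018  0.005  0.056]
```

```bash
python3 -m creep '[[[0,0,0,-0.003,0,0.007,-1],[0,0,0,-0.005,0,0.014,-1],[0,0,0,-0.008,0,0.021,-1],[0,0,0,-0.01,0,0.028,-1],[0,0,0,-0.012,0,0.034,-1],[0,0,0,-0.014,0,0.04,-1],[0,0,0,-0.015,0,0.045,-1],[0,0,0,-0.016,0,0.05,-1],[0,0,0,-0.016,0,0.055,-1],[0,0,0,-0.016,0,0.059,-1],[0,0,0,-0.016,0,0.059,-1]]]'; python3 - <<'E'
from h import *
from bench import viewer
print(tipcase(),rel([-41,0,97]))
t=viewer.camera("top")["color"][:,:,::-1][110:245,190:360]; s=viewer.camera("scene")["color"][:,:,::-1][60:270,220:390]
cv2.imwrite("pics/c.png",np.hstack([cv2.resize(t,(480,381),interpolation=3),cv2.resize(s,(308,381),interpolation=3)]))
E
```

```text
t: 7.8
eef_pos: [549.6, -110.4, 274.4]
tcp_rot: [[0.995, 0.099, -0.0], [0.099, -0.995, -0.0], [-0.0, 0.0, -1.0]]
force: [-2.2, 1.4, 10.2]
gripper_width: -0.1
[-40.9   1.1  97.4] [-0.001  0.005  0.002]
```

View pics/c.png

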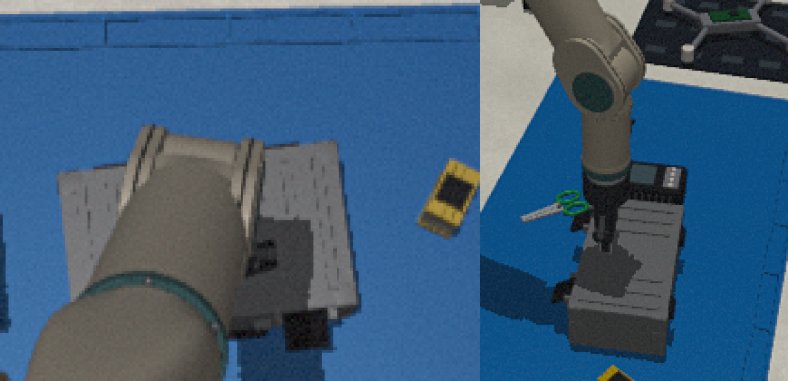

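Contact came at the expected shut height with 10 N upward. I'll press a little more to confirm the hard stop, then lift and move aside for a look.

```bash
python3 -m creep '[[[0,0,0,0,0,0.004,-1],[0,0,0,0,0,0.008,-1],[0,0,0,0,0,0.012,-1],[0,0,0,0,0,0.012,-1]]]'; python3 -c "
from h import *
print(tipcase())"
python3 -m creep '[[[0,0,0,0,0,-0.1,-1],[0,0,0,0,0,-0.3,-1],[0,0,0,-0.2,0.2,-0.35,-1],[0,0,0,-0.4,0.4,-0.35,-1],[0,0,0,-0.6,0.6,-0.35,-1],[0,0,0,-0.6,0.6,-0.35,-1]]]'; python3 - <<'E'
from h import *
from bench import viewer
print(tipcase())
t=viewer.camera("top")["color"][:,:,::-1]; s=viewer.camera("scene")["color"][:,:,::-1]
cv2.imwrite("pics/d_t.png",t);cv2.imwrite("pics/d_s.png",s)
t=t[110:245,190:360]; s=s[60:270,220:390]
cv2.imwrite("pics/d.png",np.hstack([cv2.resize(t,(480,381),interpolation=3),cv2.resize(s,(308,381),interpolation=3)]))
E
```

```text
t: 8.4
eef_pos: [549.5, -110.4, 274.2]
tcp_rot: [[0.995, 0.099, 0.001], [0.099, -0.995, -0.0], [0.001, 0.0, -1.0]]
force: [-7.6, 1.2, 32.6]
gripper_width: -0.2
[-40.8   1.1  97.2]
t: 9.15
eef_pos: [412.3, -277.5, 358.0]
tcp_rot: [[0.996, 0.094, -0.002], [0.094, -0.996, -0.001], [-0.002, 0.001, -1.0]]
force: [0.7, 0.3, -0.7]
gripper_width: -0.5
[-195.8 -150.1  181. ]
```

View pics/d.png

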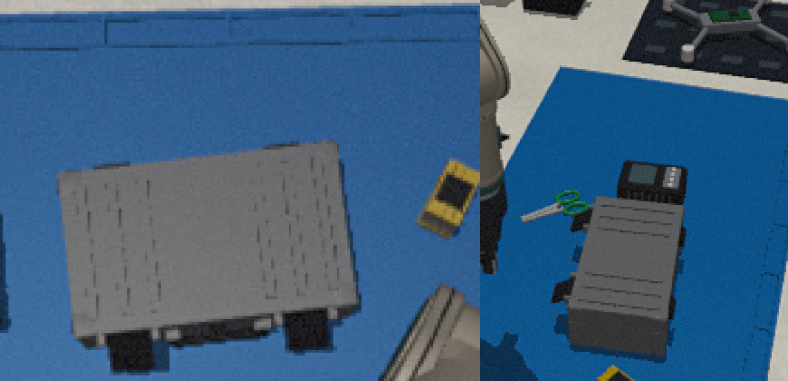

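The lid stayed put, moving 0.2 mm for 22 N more, so it is on its stop. Both latches stick out in front, at (132,350) and (307,330) in the left pane. I'll overlay to get the latch angles and check the lid.

```bash
cat > ov.py <<'E'
from h import *
import sys
def ov(pre,L,R,th=0.0,out="x"):
    box=lambda x0,x1,y0,y1,z0,z1:[[x,y,z] for x in(x0,x1) for y in(y0,y1) for z in(z0,z1)]
    E=[(0,1),(2,3),(4,5),(6,7),(0,2),(1,3),(4,6),(5,7),(0,4),(1,5),(2,6),(3,7)]
    ims=[]
    for n,(x0,y0,w,h,s) in {"t":(205,200,115,55,6.9),"s":(255,125,60,95,6)}.items():
        nm={"t":"top","s":"scene"}[n]
        im=cv2.imread(f"pics/{pre}_{n}.png"); im=cv2.resize(im[y0:y0+h,x0:x0+w],None,fx=s,fy=s,interpolation=cv2.INTER_CUBIC); raw=im.copy()
        def dr(X,c):
            p=((proj(nm,X)-[x0,y0]+.5)*s).astype(int)
            for a,b in E: cv2.line(im,tuple(map(int,p[a])),tuple(map(int,p[b])),c,1)
        dr(c2w(P,lid(th,box(-80,80,-135,135,72,100))),(0,255,0))
        for sd,b in((1,L),(-1,R)): dr(c2w(P,latch(th,b,sd,box(-5,3,-21,21,-34,6))),(255,255,0))
        cv2.imwrite(f"pics/{out}_{n}.png",np.hstack([raw,im]) if n=="s" else np.vstack([raw,im])[:600])
E
python3 -c "
from ov import *
ov('d',1.2,1.2,out='d_ov')"
```

```text
(no output)
```

View pics/d_ov_s.png

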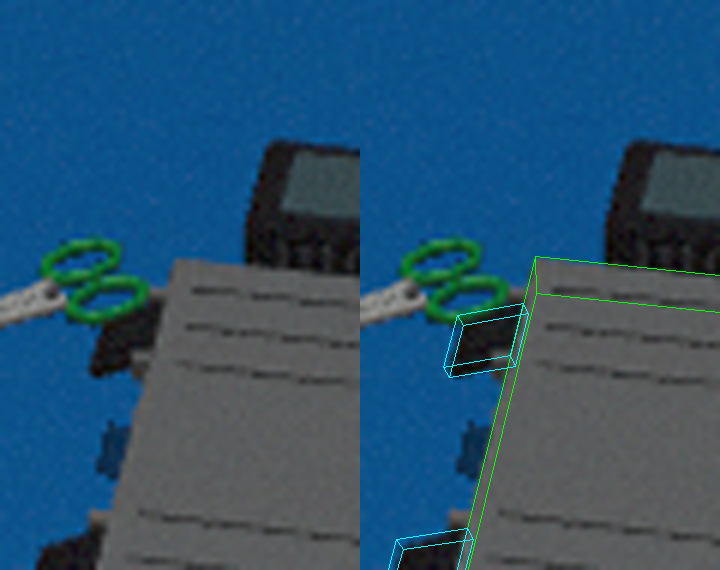

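```bash
python3 -c "
from bench import sensors
import numpy as np
from h import *
print(tipcase()); 
for y in (85,-85): print(y,[ (b,np.round(latch(0,b,1 if y>0 else -1,[-5,0,-26])[0],1).tolist()) for b in (1.3,1.2,1.0,.8,.6,.4,.2,0)])"
```

```text
[-195.2 -150.   181. ]
85 [(1.3, [-112.4, 85.0, 81.9]), (1.2, [-112.0, 85.0, 79.2]), (1.0, [-110.6, 85.0, 74.2]), (0.8, [-108.1, 85.0, 69.5]), (0.6, [-104.8, 85.0, 65.4]), (0.4, [-100.7, 85.0, 62.0]), (0.2, [-96.1, 85.0, 59.5]), (0, [-91.0, 85.0, 58.0])]
-85 [(1.3, [-112.4, -85.0, 81.9]), (1.2, [-112.0, -85.0, 79.2]), (1.0, [-110.6, -85.0, 74.2]), (0.8, [-108.1, -85.0, 69.5]), (0.6, [-104.8, -85.0, 65.4]), (0.4, [-100.7, -85.0, 62.0]), (0.2, [-96.1, -85.0, 59.5]), (0, [-91.0, -85.0, 58.0])]
```

View pics/d_ov_t.png

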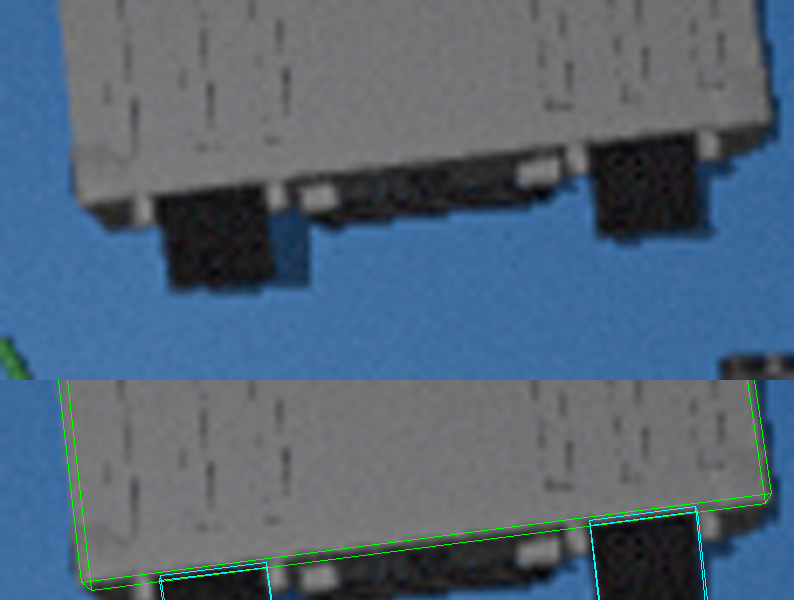

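Lid box and latch boxes (at 1.2 rad) coincide with the picture, so the lid is shut and both latches stand at about 1.2 rad. I'll work the right latch with the tool tilted 10° so the tip leads.

```bash
cat >> h.py <<'E'
def plan(pts,phi=None,wz=0.0):
    """corner contact points in case frame -> fractions; phi absolute tilt in deg of final tool (tip to +x), tool aligned w/ case"""
    from bench import sensors
    from scipy.spatial.transform import Rotation as Ro
    o=sensors.get_obs(); R0=np.array(o["tcp_rot"]); p0=np.array(o["eef_pos"])
    a=np.radians(phi); c,s=np.cos(P[2]),np.sin(P[2]); B=np.array([[c,-s,0],[s,c,0],[0,0,1]])
    R=B@np.array([[np.cos(a),0,np.sin(a)],[0,-1,0],[np.sin(a),0,-np.cos(a)]])
    w=Ro.from_matrix(R0.T@R).as_rotvec()/np.radians(45)
    print("turn",np.round(w,3))
    for q in pts:
        corner=c2w(P,q)[0]; tcp=corner-R@np.array([11,0,173]); print(q,np.round(R0.T@(tcp-p0)/250,3))
E
python3 - <<'E'
from h import *
plan([(-112,-85,120),(-112,-85,90),(-112,-85,79)],10)
E
```

```text
turn [ 0.003  0.224 -0.02 ]
(-112, -85, 120) [ 0.164 -0.262  0.262]
(-112, -85, 90) [ 0.164 -0.262  0.382]
(-112, -85, 79) [ 0.165 -0.262  0.426]
```

```bash
python3 -m creep '[[[0,0.11,-0.01,0,-0.13,0,-1],[0,0.224,-0.02,0,-0.26,0,-1],[0,0.224,-0.02,0.08,-0.26,0.1,-1],[0,0.224,-0.02,0.164,-0.262,0.26,-1],[0,0.224,-0.02,0.164,-0.262,0.26,-1],[0,0.224,-0.02,0.164,-0.262,0.26,-1]]]'; python3 - <<'E'
from h import *
from bench import viewer
c=np.array([11,0,173])
plan([(-112,-85,86)]+[tuple(np.round(latch(0,b,-1,[-5,0,-26])[0],1)) for b in (1.2,1.1,1.0,.9,.8,.7,.6,.5,.4,.3,.2,.1,0)],10)
t=viewer.camera("top")["color"][:,:,::-1]; s=viewer.camera("scene")["color"][:,:,::-1]
t=t[110:270,190:360]; s=s[60:270,220:390]
cv2.imwrite("pics/e.png",np.hstack([cv2.resize(t,(405,381),interpolation=3),cv2.resize(s,(308,381),interpolation=3)]))
E
```

```text
t: 10.0
eef_pos: [449.7, -204.6, 293.3]
tcp_rot: [[0.978, 0.116, 0.174], [0.114, -0.993, 0.019], [0.175, 0.001, -0.985]]
force: [1.1, -0.4, 0.3]
gripper_width: -0.1
turn [-0.    -0.001  0.009]
(-112, -85, 86) [-0.035  0.013  0.136]
(np.float64(-112.0), np.float64(-85.0), np.float64(79.2)) [-0.039  0.013  0.162]
(np.float64(-111.4), np.float64(-85.0), np.float64(76.7)) [-0.039  0.013  0.173]
(np.float64(-110.6), np.float64(-85.0), np.float64(74.2)) [-0.037  0.013  0.183]
(np.float64(-109.5), np.float64(-85.0), np.float64(71.8)) [-0.035  0.013  0.193]
(np.float64(-108.1), np.float64(-85.0), np.float64(69.5)) [-0.031  0.013  0.203]
(np.float64(-106.6), np.float64(-85.0), np.float64(67.3)) [-0.026  0.013  0.213]
(np.float64(-104.8), np.float64(-85.0), np.float64(65.4)) [-0.021  0.013  0.222]
(np.float64(-102.9), np.float64(-85.0), np.float64(63.6)) [-0.014  0.014  0.23 ]
(np.float64(-100.7), np.float64(-85.0), np.float64(62.0)) [-0.007  0.014  0.238]
(np.float64(-98.5), np.float64(-85.0), np.float64(60.6)) [0.001 0.014 0.245]
(np.float64(-96.1), np.float64(-85.0), np.float64(59.5)) [0.01  0.014 0.251]
(np.float64(-93.6), np.float64(-85.0), np.float64(58.6)) [0.019 0.014 0.256]
(np.float64(-91.0), np.float64(-85.0), np.float64(58.0)) [0.029 0.014 0.261]
```

View pics/e.png

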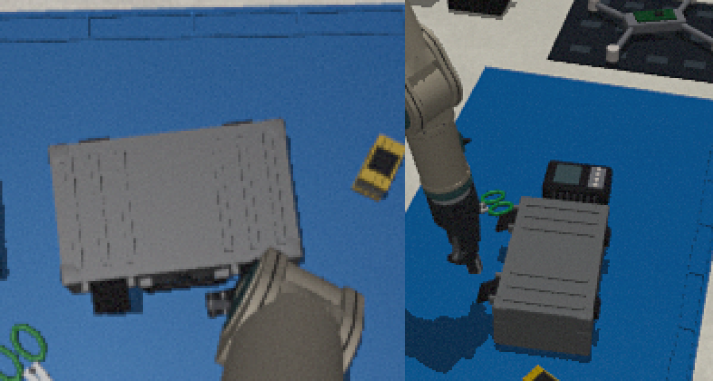

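The fingertip sits just over the right latch, at (475,268) in the right pane. I'll press it down along its arc.

```bash
python3 -m creep '[[[0,0,0,-0.02,0.013,0.07,-1],[0,0,0,-0.035,0.013,0.13,-1],[0,0,0,-0.039,0.013,0.155,-1],[0,0,0,-0.039,0.013,0.165,-1],[0,0,0,-0.039,0.013,0.175,-1],[0,0,0,-0.037,0.013,0.183,-1],[0,0,0,-0.035,0.013,0.193,-1],[0,0,0,-0.031,0.013,0.203,-1],[0,0,0,-0.026,0.013,0.213,-1],[0,0,0,-0.021,0.013,0.222,-1],[0,0,0,-0.014,0.013,0.23,-1],[0,0,0,-0.007,0.013,0.238,-1],[0,0,0,-0.007,0.013,0.238,-1]]]'; python3 - <<'E'
from h import *
from bench import viewer
plan([tuple(np.round(latch(0,b,-1,[-5,0,-26])[0],1)) for b in (.4,.3,.2,.1,0)],10)
t=viewer.camera("top")["color"][:,:,::-1]; s=viewer.camera("scene")["color"][:,:,::-1]
t=t[110:270,190:360]; s=s[120:240,240:340]
cv2.imwrite("pics/f.png",np.hstack([cv2.resize(t,(350,381),interpolation=3),cv2.resize(s,(318,381),interpolation=3)]))
E
```

```text
t: 11.72
eef_pos: [458.7, -207.6, 233.8]
tcp_rot: [[0.978, 0.115, 0.174], [0.113, -0.993, 0.019], [0.175, 0.001, -0.985]]
force: [-0.4, -0.9, 1.4]
gripper_width: 0.2
turn [ 0.    -0.001  0.008]
(np.float64(-100.7), np.float64(-85.0), np.float64(62.0)) [ 0.001 -0.002 -0.003]
(np.float64(-98.5), np.float64(-85.0), np.float64(60.6)) [ 0.008 -0.002  0.004]
(np.float64(-96.1), np.float64(-85.0), np.float64(59.5)) [ 0.017 -0.002  0.01 ]
(np.float64(-93.6), np.float64(-85.0), np.float64(58.6)) [ 0.026 -0.002  0.016]
(np.float64(-91.0), np.float64(-85.0), np.float64(58.0)) [ 0.036 -0.002  0.02 ]
```

View pics/f.png

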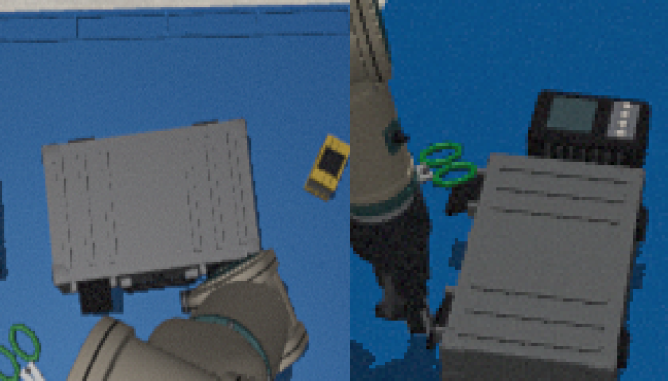

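```bash
python3 -m creep '[[[0,0,0,0.008,0,0.004,-1],[0,0,0,0.017,0,0.01,-1],[0,0,0,0.026,0,0.016,-1],[0,0,0,0.036,0,0.022,-1],[0,0,0,0.042,0,0.024,-1],[0,0,0,0.048,0,0.024,-1],[0,0,0,0.048,0,0.024,-1]]]'; python3 -c "
from h import *
plan([(-91,-85,58)],10)"
```

```text
t: 12.7
eef_pos: [468.2, -206.5, 229.8]
tcp_rot: [[0.979, 0.113, 0.168], [0.111, -0.994, 0.02], [0.169, -0.001, -0.986]]
force: [-13.5, -2.4, 6.5]
gripper_width: 0.2
turn [-0.002  0.006  0.005]
(-91, -85, 58) [ 0.001 -0.002 -0.003]
```

Contact at the expected home position with 13.5 N. I'll press a bit harder, then back off outwards and up.

```bash
python3 -m creep '[[[0,0,0,0.006,0,0,-1],[0,0,0,0.012,0,0,-1],[0,0,0,0.018,0,0,-1],[0,0,0,0.018,0,0,-1]]]'; python3 -c "
from h import *
plan([(-91,-85,58)],10)"
python3 -m creep '[[[0,0,0,-0.05,0,0,-1],[0,0,0,-0.15,0,0,-1],[0,0,0,-0.2,0,-0.15,-1],[0,0,0,-0.2,0,-0.35,-1],[0,0,0,-0.2,0,-0.35,-1]]]'; python3 - <<'E'
from h import *
from bench import viewer
plan([(-130,85,125),(-112,85,90)],10)
t=viewer.camera("top")["color"][:,:,::-1]; s=viewer.camera("scene")["color"][:,:,::-1]
t=t[110:270,190:360]; s=s[120:240,240:340]
cv2.imwrite("pics/g.png",np.hstack([cv2.resize(t,(405,381),interpolation=3),cv2.resize(s,(318,381),interpolation=3)]))
E
```

```text
t: 13.2
eef_pos: [469.5, -206.5, 229.9]
tcp_rot: [[0.98, 0.111, 0.162], [0.109, -0.994, 0.021], [0.164, -0.002, -0.986]]
force: [-22.9, -3.0, 11.2]
gripper_width: 0.1
turn [-0.004  0.013  0.002]
(-91, -85, 58) [-0.004 -0.003 -0.003]
t: 13.82
eef_pos: [413.3, -213.5, 311.5]
tcp_rot: [[0.977, 0.116, 0.181], [0.115, -0.993, 0.015], [0.181, 0.006, -0.983]]
force: [0.6, 0.1, 0.4]
gripper_width: -0.4
turn [ 0.006 -0.01   0.01 ]
(-130, 85, 125) [ 0.06  -0.686  0.064]
(-112, 85, 90) [ 0.106 -0.686  0.215]
```

View pics/g.png

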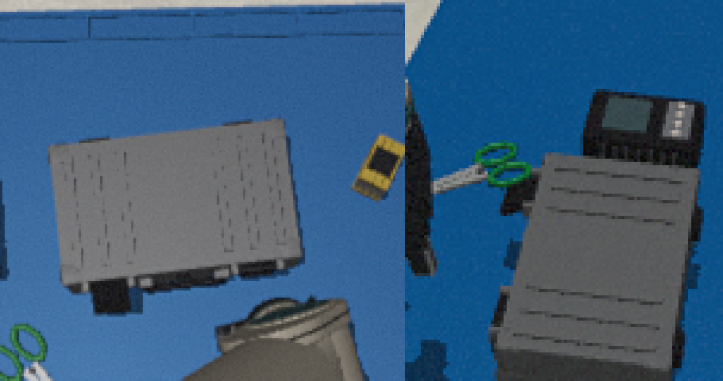

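The right latch now hangs down flush, at (258,268) left pane and (502,310) right pane. On to the left latch, staying high.

```bash
python3 -m creep '[[[0,-0.005,0.005,0.02,-0.2,0,-1],[0,-0.01,0.01,0.04,-0.4,0,-1],[0,-0.01,0.01,0.06,-0.6,0.03,-1],[0,-0.01,0.01,0.06,-0.686,0.064,-1],[0,-0.01,0.01,0.06,-0.686,0.064,-1],[0,-0.01,0.01,0.06,-0.686,0.064,-1]]]'; python3 - <<'E'
from h import *
from bench import viewer
plan([(-112,85,90)]+[tuple(np.round(latch(0,b,1,[-5,0,-26])[0],1).tolist()) for b in (1.2,1.1,1.0,.9,.8,.7,.6,.5,.4,.3,.2,.1,0)],10)
t=viewer.camera("top")["color"][:,:,::-1]; s=viewer.camera("scene")["color"][:,:,::-1]
t=t[110:270,190:360]; s=s[120:240,240:340]
cv2.imwrite("pics/i.png",np.hstack([cv2.resize(t,(405,381),interpolation=3),cv2.resize(s,(318,381),interpolation=3)]))
E
```

```text
t: 14.68
eef_pos: [409.9, -41.4, 294.8]
tcp_rot: [[0.98, 0.106, 0.166], [0.105, -0.994, 0.017], [0.167, 0.001, -0.986]]
force: [-0.7, 0.4, 1.0]
gripper_width: -0.3
turn [ 0.002  0.008 -0.003]
(-112, 85, 90) [ 0.054 -0.     0.141]
(-112.0, 85.0, 79.2) [ 0.047 -0.     0.183]
(-111.4, 85.0, 76.7) [ 0.048 -0.     0.193]
(-110.6, 85.0, 74.2) [ 0.049 -0.     0.204]
(-109.5, 85.0, 71.8) [ 0.052 -0.     0.214]
(-108.1, 85.0, 69.5) [ 0.056 -0.     0.224]
(-106.6, 85.0, 67.3) [ 0.06  -0.     0.234]
(-104.8, 85.0, 65.4) [ 0.066 -0.     0.242]
(-102.9, 85.0, 63.6) [ 0.072 -0.     0.251]
(-100.7, 85.0, 62.0) [ 0.08  -0.001  0.259]
(-98.5, 85.0, 60.6) [ 0.088 -0.001  0.266]
(-96.1, 85.0, 59.5) [ 0.096 -0.001  0.271]
(-93.6, 85.0, 58.6) [ 0.106 -0.001  0.277]
(-91.0, 85.0, 58.0) [ 0.116 -0.001  0.281]
```

View pics/i.png

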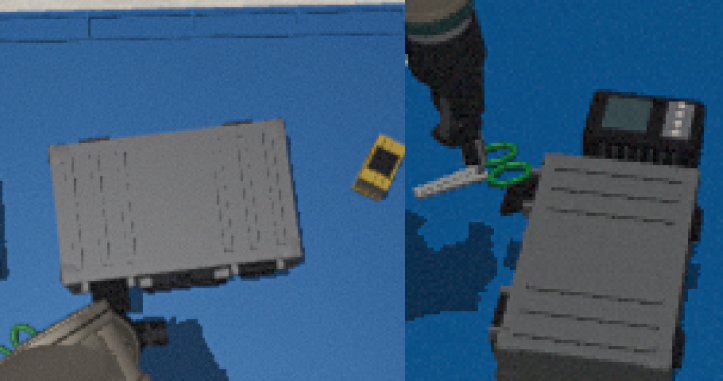

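```bash
python3 -m creep '[[[0,0.008,0,0.03,0,0.07,-1],[0,0.008,0,0.054,0,0.14,-1],[0,0.008,0,0.047,0,0.175,-1],[0,0.008,0,0.047,0,0.185,-1],[0,0.008,0,0.048,0,0.195,-1],[0,0.008,0,0.049,0,0.204,-1],[0,0.008,0,0.052,0,0.214,-1],[0,0.008,0,0.056,0,0.224,-1],[0,0.008,0,0.06,0,0.234,-1],[0,0.008,0,0.066,0,0.242,-1],[0,0.008,0,0.072,0,0.251,-1],[0,0.008,0,0.08,0,0.259,-1],[0,0.008,0,0.08,0,0.259,-1]]]'; python3 - <<'E'
from h import *
plan([tuple(np.round(latch(0,b,1,[-5,0,-26])[0],1).tolist()) for b in (.3,.2,.1,0)],10)
E
```

```text
t: 16.4
eef_pos: [449.7, -39.0, 246.5]
tcp_rot: [[0.984, 0.107, 0.145], [0.105, -0.994, 0.021], [0.146, -0.005, -0.989]]
force: [-7.3, -0.9, -1.3]
gripper_width: 0.2
turn [-0.006  0.035 -0.003]
(-98.5, 85.0, 60.6) [-0.036 -0.008  0.049]
(-96.1, 85.0, 59.5) [-0.027 -0.008  0.055]
(-93.6, 85.0, 58.6) [-0.018 -0.008  0.06 ]
(-91.0, 85.0, 58.0) [-0.008 -0.008  0.064]
```

The tool is 13 mm higher and further in than commanded, so the arm is probably at a reach limit. I'll check the joints and look.

```bash
python3 - <<'E'
from h import *
from bench import viewer,sensors
o=sensors.get_obs(); print(np.round(o["joint_pos"],3),np.round(o["force"],1)); print(tipcase())
t=viewer.camera("top")["color"][:,:,::-1]; s=viewer.camera("scene")["color"][:,:,::-1]
t=t[150:270,190:330]; s=s[130:220,240:315]
cv2.imwrite("pics/j.png",np.hstack([cv2.resize(t,(450,381),interpolation=3),cv2.resize(s,(318,381),interpolation=3)]))
E
```

```text
[-0.17   0.647  0.299  2.261 -1.098  0.234 -0.334] [-7.3 -0.9 -1.3]
[-107.    83.9   71.4]
```

View pics/j.png

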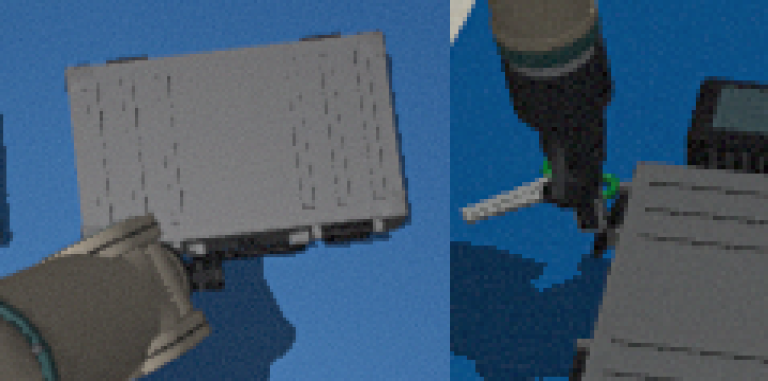

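Joints 5 and 6 are at their lower limits, because the 10° tilt folds the wrist too much this close to the base. I back off upwards and take the tilt out.

```bash
python3 -m creep '[[[0,-0.02,0,0,0,-0.05,-1],[0,-0.05,0,0,0,-0.12,-1],[0,-0.12,0,0,0,-0.2,-1],[0,-0.2,0,0,0,-0.25,-1],[0,-0.22,0,0,0,-0.25,-1],[0,-0.22,0,0,0,-0.25,-1]]]'; python3 - <<'E'
from h import *
from bench import viewer,sensors
o=sensors.get_obs(); print(np.round(o["joint_pos"],3),np.round(o["force"],1)); print(tipcase())
plan([(-112,85,100)],0)
t=viewer.camera("top")["color"][:,:,::-1]; s=viewer.camera("scene")["color"][:,:,::-1]
t=t[150:270,190:330]; s=s[130:220,240:315]
cv2.imwrite("pics/k.png",np.hstack([cv2.resize(t,(450,381),interpolation=3),cv2.resize(s,(318,381),interpolation=3)]))
E
```

```text
t: 17.25
eef_pos: [442.9, -39.8, 308.9]
tcp_rot: [[0.994, 0.108, -0.02], [0.109, -0.994, 0.002], [-0.02, -0.004, -1.0]]
force: [-0.1, 0.0, 0.1]
gripper_width: 0.2
[-0.46   0.621  0.73   2.169 -0.714  0.631 -0.674] [-0.1  0.   0.1]
[-142.5   83.7  131.9]
turn [-0.006  0.025 -0.   ]
(-112, 85, 100) [ 0.067 -0.008  0.126]
```

View pics/k.png

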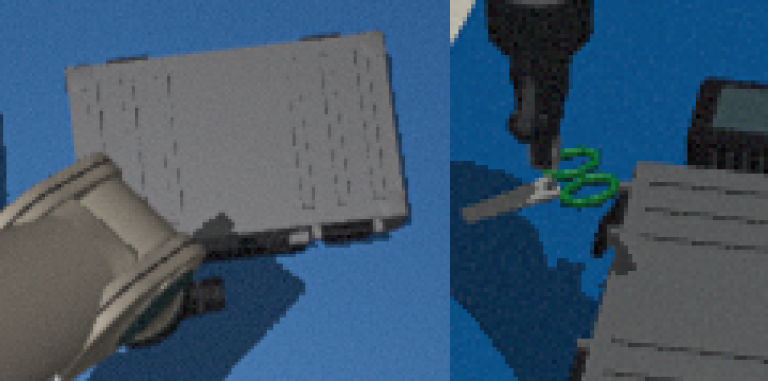

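Joints are clear of their limits again, and the latch has already gone part way down, at (610,225) in the right pane. I repeat with the tool vertical, checking joints on the way.

```bash
python3 -m creep '[[[0,0.025,0,0.03,-0.008,0.05,-1],[0,0.025,0,0.06,-0.008,0.1,-1],[0,0.025,0,0.067,-0.008,0.16,-1],[0,0.025,0,0.067,-0.008,0.17,-1],[0,0.025,0,0.067,-0.008,0.17,-1]]]'; python3 - <<'E'
from h import *
from bench import viewer,sensors
o=sensors.get_obs(); print(np.round(o["joint_pos"],3),np.round(o["force"],1)); print(tipcase())
plan([tuple(np.round(latch(0,b,1,[-5,0,-26])[0],1).tolist()) for b in (1.2,1,.8,.7,.6,.5,.4,.3,.2,.1,0)],0)
E
```

```text
t: 17.98
eef_pos: [458.0, -36.5, 266.3]
tcp_rot: [[0.994, 0.107, -0.002], [0.107, -0.994, 0.004], [-0.002, -0.004, -1.0]]
force: [-0.6, -1.1, 0.5]
gripper_width: -0.0
[-0.389  0.693  0.62   2.169 -0.826  0.535 -0.598] [-0.6 -1.1  0.5]
[-124.1   85.4   89.3]
turn [-0.006  0.002 -0.002]
(-112.0, 85.0, 79.2) [ 0.003 -0.001  0.04 ]
(-110.6, 85.0, 74.2) [ 0.009 -0.001  0.06 ]
(-108.1, 85.0, 69.5) [ 0.019 -0.001  0.079]
(-106.6, 85.0, 67.3) [ 0.025 -0.001  0.088]
(-104.8, 85.0, 65.4) [ 0.032 -0.001  0.095]
(-102.9, 85.0, 63.6) [ 0.04  -0.001  0.103]
(-100.7, 85.0, 62.0) [ 0.049 -0.001  0.109]
(-98.5, 85.0, 60.6) [ 0.057 -0.001  0.115]
(-96.1, 85.0, 59.5) [ 0.067 -0.001  0.119]
(-93.6, 85.0, 58.6) [ 0.077 -0.001  0.123]
(-91.0, 85.0, 58.0) [ 0.087 -0.001  0.125]
```

```bash
python3 -m creep '[[[0,0,0,0.003,0,0.04,-1],[0,0,0,0.009,0,0.06,-1],[0,0,0,0.014,0,0.07,-1],[0,0,0,0.019,0,0.079,-1],[0,0,0,0.025,0,0.088,-1],[0,0,0,0.032,0,0.096,-1],[0,0,0,0.04,0,0.104,-1],[0,0,0,0.049,0,0.11,-1],[0,0,0,0.057,0,0.116,-1],[0,0,0,0.057,0,0.116,-1]]]'; python3 - <<'E'
from h import *
from bench import viewer,sensors
o=sensors.get_obs(); print(np.round(o["joint_pos"],3),np.round(o["force"],1)); print(tipcase())
plan([tuple(np.round(latch(0,b,1,[-5,0,-26])[0],1).tolist()) for b in (.3,.2,.1,0)],0)
E
```

```text
t: 19.23
eef_pos: [472.3, -34.6, 237.4]
tcp_rot: [[0.994, 0.108, -0.002], [0.108, -0.994, 0.004], [-0.001, -0.004, -1.0]]
force: [-1.0, 0.3, 0.2]
gripper_width: -0.5
[-0.351  0.75   0.559  2.146 -0.881  0.494 -0.565] [-1.   0.3  0.2]
[-109.6   85.7   60.4]
turn [-0.006  0.002 -0.001]
(-98.5, 85.0, 60.6) [-0.001 -0.    -0.001]
(-96.1, 85.0, 59.5) [ 0.009 -0.     0.004]
(-93.6, 85.0, 58.6) [ 0.019 -0.     0.007]
(-91.0, 85.0, 58.0) [ 0.029 -0.     0.01 ]
```

```bash
python3 -m creep '[[[0,0,0,0.009,0,0.004,-1],[0,0,0,0.019,0,0.009,-1],[0,0,0,0.029,0,0.014,-1],[0,0,0,0.035,0,0.016,-1],[0,0,0,0.041,0,0.016,-1],[0,0,0,0.041,0,0.016,-1]]]'; python3 - <<'E'
from h import *
from bench import viewer,sensors
o=sensors.get_obs(); print(np.round(o["joint_pos"],3),np.round(o["force"],1)); print(tipcase())
plan([(-91,85,58)],0)
t=viewer.camera("top")["color"][:,:,::-1]; s=viewer.camera("scene")["color"][:,:,::-1]
t=t[150:270,190:330]; s=s[130:220,240:315]
cv2.imwrite("pics/l.png",np.hstack([cv2.resize(t,(450,381),interpolation=3),cv2.resize(s,(318,381),interpolation=3)]))
E
```

```text
t: 19.98
eef_pos: [480.1, -33.8, 233.1]
tcp_rot: [[0.994, 0.107, -0.007], [0.107, -0.994, 0.005], [-0.007, -0.006, -1.0]]
force: [-10.3, -1.2, 5.8]
gripper_width: -0.0
[-0.352  0.766  0.562  2.125 -0.877  0.508 -0.576] [-10.3  -1.2   5.8]
[-102.6   85.9   56.1]
turn [-0.007  0.008 -0.002]
(-91, 85, 58) [-0.002 -0.    -0.008]
```

View pics/l.png

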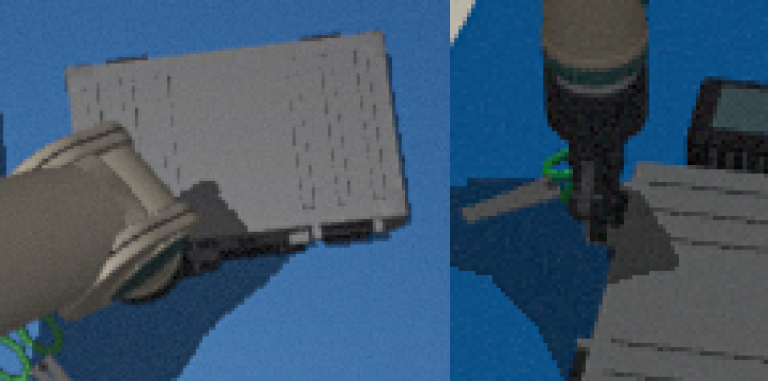

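Contact at the home position here too, though the tool has tipped back 0.4° under load. I'll add a small tip-leading tilt while pressing, so the tip itself seats the latch.

```bash
python3 -m creep '[[[0,0.035,0,-0.015,0,0,-1],[0,0.07,0,-0.032,0,0,-1],[0,0.07,0,-0.026,0,0,-1],[0,0.07,0,-0.02,0,0,-1],[0,0.07,0,-0.02,0,0,-1]]]'; python3 - <<'E'
from h import *
from bench import sensors
o=sensors.get_obs(); print(np.round(o["joint_pos"],3)); plan([(-91,85,58)],2)
E
python3 -m creep '[[[0,0,0,-0.05,0,0,-1],[0,0,0,-0.15,0,0,-1],[0,0,0,-0.2,0,-0.15,-1],[0,0,0,-0.2,0,-0.35,-1],[0,0,0,-0.2,0.2,-0.5,-1],[0,0,0,-0.2,0.5,-0.5,-1],[0,0,0,-0.2,0.8,-0.5,-1],[0,0,0,-0.2,1,-0.5,-1],[0,0,0,-0.2,1,-0.5,-1]]]'; python3 - <<'E'
from h import *
from bench import viewer
t=viewer.camera("top")["color"][:,:,::-1]; s=viewer.camera("scene")["color"][:,:,::-1]
cv2.imwrite("pics/m_t.png",t);cv2.imwrite("pics/m_s.png",s)
from ov import ov
ov('m',0,0,out='m_ov')
E
```

```text
t: 20.7
eef_pos: [472.4, -34.7, 232.4]
tcp_rot: [[0.993, 0.106, 0.042], [0.106, -0.994, 0.012], [0.043, -0.007, -0.999]]
force: [-15.5, -3.1, 7.6]
gripper_width: 0.3
[-0.307  0.739  0.493  2.166 -0.947  0.422 -0.504]
turn [-0.009 -0.01  -0.004]
(-91, 85, 58) [ 0.005 -0.001 -0.008]
t: 21.82
eef_pos: [448.3, -294.2, 355.3]
tcp_rot: [[0.993, 0.102, 0.057], [0.102, -0.995, 0.005], [0.057, 0.001, -0.998]]
force: [-0.3, 0.7, 0.2]
gripper_width: 0.1
```

View pics/m_ov_t.png

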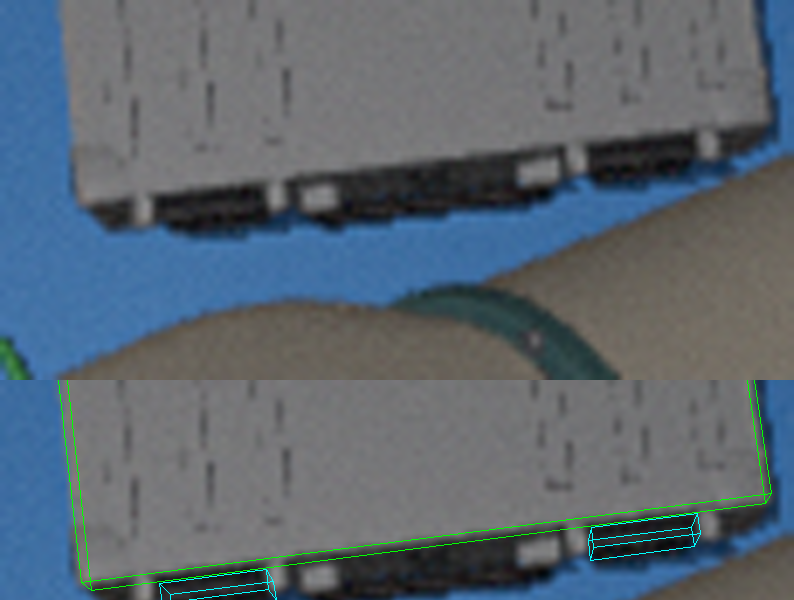

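View pics/m_ov_s.png

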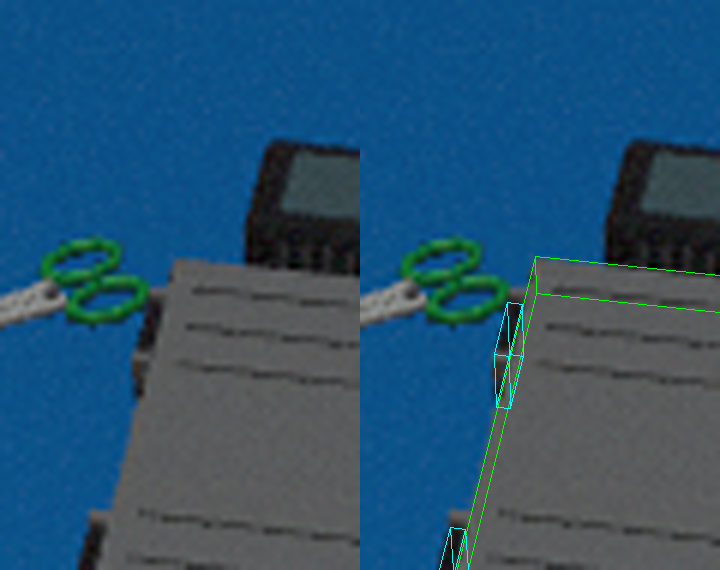

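View pics/m_t.png

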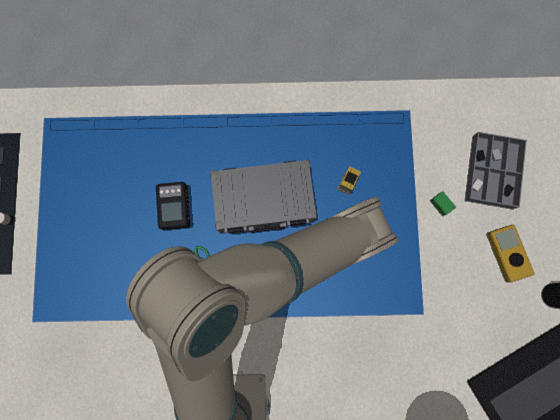

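Both latches hang flush and everything else is in place. I'll check seating more precisely, using the finger poses recorded under load and a closer overlay.

```bash
python3 - <<'E'
from h import *
def corner(p,R):
    d=np.array(p)+np.array(R)@[11,0,173]-[P[0],P[1],4]; c,s=np.cos(P[2]),np.sin(P[2]); return np.round([c*d[0]+s*d[1],-s*d[0]+c*d[1],d[2]],1)
print("R13",corner([468.2,-206.5,229.8],[[0.979,0.113,0.168],[0.111,-0.994,0.02],[0.169,-0.001,-0.986]]))
print("R23",corner([469.5,-206.5,229.9],[[0.98,0.111,0.162],[0.109,-0.994,0.021],[0.164,-0.002,-0.986]]))
print("L10",corner([480.1,-33.8,233.1],[[0.994,0.107,-0.007],[0.107,-0.994,0.005],[-0.007,-0.006,-1.0]]))
print("L15",corner([472.4,-34.7,232.4],[[0.993,0.106,0.042],[0.106,-0.994,0.012],[0.043,-0.007,-0.999]]))
im0=cv2.imread("pics/m_t.png"); rows=[]
for sd,(x0,y0) in ((1,(218,214)),(-1,(283,207))):
    s=10; raw=cv2.resize(im0[y0:y0+28,x0:x0+38],None,fx=s,fy=s,interpolation=cv2.INTER_CUBIC); o=raw.copy()
    for b,c in((0,(0,255,255)),(.2,(0,0,255))):
        q=c2w(P,latch(0,b,sd,[[-5,-21,-34],[-5,21,-34],[-5,21,6],[-5,-21,6]])); p=((proj("top",q)-[x0,y0]+.5)*s).astype(int)
        cv2.polylines(o,[p.reshape(-1,1,2)],True,c,1)
    rows.append(np.hstack([raw,o]))
cv2.imwrite("pics/n.png",np.vstack(rows))
E
```

```text
R13 [-92.  -85.2  57.1]
R23 [-91.7 -85.1  57.1]
L10 [-91.6  85.9  56. ]
L15 [-90.8  86.1  56. ]
```

View pics/n.png

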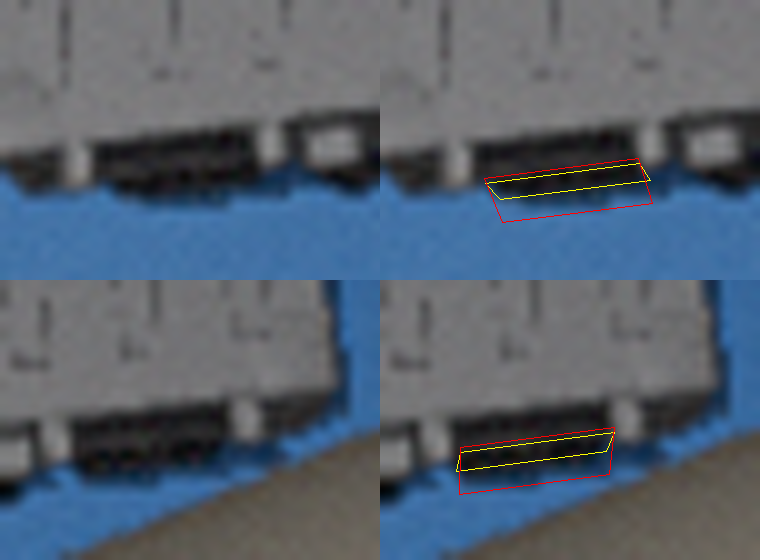

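Under 15–23 N, well above the 3 N friction, both latches stopped at x ≈ -91 to -92 mm, where home is -91. The overlays match the home outline too, and the robot is clear, so I'm handing in.

```bash
python3 - <<'E'
from bench import bot,sensors
o=sensors.get_obs(); print(o["t"],o["force"]); print(bot.finish_job())
E
```

```text
21.925 [1.21211065 1.15729562 0.03513984]
the job is handed in; nothing more can be done
None
```

The case is closed: I pushed the lid shut slowly with the shut fingertips, then pushed in the right latch and after it the left. I handed in at 21.9 s with the arm clear of everything; no verdict was reported.

- **Lid:** it stopped at 97.2 mm, against 97 mm expected when shut. It moved only 0.2 mm as the push rose from 10 to 33 N.
- **Latches:** both stopped at home, with the fingertip at case x of about -91.7 mm (right, 23 N) and -90.8 mm (left, 15 N), against -91 mm expected. The picture overlays match the home outline, but only to about 0.05–0.1 rad.
- **Mishap:** on the first try at the left latch, the 10° tool tilt took joints 5 and 6 to within 0.005 rad of their lower limits. The readings I took stayed inside the ranges. I backed off and redid it with the tool vertical, then slightly tilted.
- **Surroundings:** in the last pictures the charger and cells stand where they were, and the visible part of the scissors is unmoved. The drone and batteries are under the shut lid, so I couldn't check them directly.

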